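Arm the preamplifier channels in order

ROBOT

A 7-joint arm with a two-finger parallel gripper is mounted at the origin on a cart in front of the work surface, level with it; the furniture and walls round the work are solid. World frame = base frame: x ahead of the robot, y to its left, z up, the work surface at z = 0. Lengths are in m, angles in rad, forces in N, time in s.
With the tool pointing down it reaches from about 0.4 to 0.85 m from the base axis. Payload 10.4 kg.
Tool frame: the origin (TCP) lies midway between the tips of the shut fingers; the grasp point (between the pads) lies 19 mm behind it; z points along the fingers, y is the line along which they close (so a half turn about z gives the same grasp; the last joint's range is limited). The gripper opens to 85 mm and grips with 20 to 120 N. Pads are 22 mm wide; open, the fingers measure 114 mm over their backs; the gripper's body (76 mm by 85 mm) begins 54 mm behind the grasp point. The pads swing forward as they close: fully open they stand 13 mm farther back than shut.
Start: joints at [-1.183, 0.332, -0.065, 1.46, 0.022, 1.35, -0.088], TCP at [0.25, 0.573, 0.231] pointing down, gripper open.
Joint ranges: [-2.6, 2.6], [-0.5, 2.12], [-1.47, 1.34], [0.16, 2.42], [-1.27, 4.41], [0.06, 2.06], [-2.6, 2.6]. Speed limits (rad/s): [2.22, 2.22, 2.79, 2.79, 3.14, 3.14, 3.14].

INTERFACE

Orientations are given as a 3x3 rotation matrix whose columns are the frame's x, y, z axes.
In Python, from plant import get_obs, grab_frame, finish_job gives the robot as it stands.
- The arm moves only by the tool jog_arm, never from a script. Its argument "plan" is a list of rows, each a list of 2 entries, a list of its own where there are three numbers: the shift along the tool's x, y, z in mm, then the turn, a rotation vector about the tool's x, y, z in rad. A call has 1 to 20 rows; each row shifts and turns the commanded pose from where the row before left it, along the tool's axes as they then stand; what a row does not reach is not made up. A row lasts 1/10 s, in which the tool goes at most 50 mm and 8.59 degrees, less where a joint would pass 70% of its speed; a pose out of reach is approached as far as the arm can. A call is refused whole if a number of a shift passes 50 or a number of a turn 0.15, either way. A call with a gripper value outside its range is refused whole. "fingers" is the closure, from 0 (fully open) to 1 (shut), set as the call begins (left out, the last holds). The fingers move at their own pace and stop on an object; "force" is the grip in N (left out, the last holds). Time passes only in rows, so rows that do not move let the fingers close. It gives the time, the measured TCP pose, the force, the opening and the grip force at its end, in the units of the state.
- get_obs(): the state, without advancing time (a new reading comes with each control period).
- grab_frame(name): name is "scene" or "top" or "wrist"; returns a dict with "img" (480x640x3 uint8, red, green, blue), "range_z" (480x640 float32, m along the optical axis (not along the pixel's ray), 0 where there is no reading), "fx", "fy", "cx", "cy" (pixels), "k1" (the pictures are not rectified: a ray, as slopes to the right and down, at radius r is drawn at 1 + k1 r^2 times it, then the intrinsics apply), "rvec" (rotation vector, rad) and "tvec" (3), from world to camera coordinates, as OpenCV has them. Camera axes: x right, y down, z forward; pixel columns grow to the right and rows downward; lengths in m; the calibration is good to about 2 mm. A picture is of the moment at which its call begins.
- finish_job(): hands the job in; it is judged then, once.
The state is a dict: "time_s": time; "joint_pos": joint angles; "joint_velocities": joint speeds; "joint_torque": joint torques, N m; "ee_pos": TCP position; "ee_rot": TCP orientation; "contact_force": force on the tool from outside, world axes, zero at the start; "wrist_torque": the same for the moment, N m; "opening": finger opening in m; "grip_force": force on a finger pad.
Only numpy, scipy, OpenCV 4.12 (cv2) and the standard library are available. Lean on these libraries where they do the work, as an engineer would, in place of code of your own. Each camera call takes 0.05 s, during which the arm holds its last target. There are 200 camera calls.

TASK

Bring the vibration-test channels on line: with the fingertips, press the key on the red preamplifier box, then the yellow one, then the blue one, each lightly and straight down until it is at least half-way in; the keys stay down by themselves. Leave the green key up (that channel is a spare), do not grip, lift or shift the boxes, leave the things around them alone, and finish with the hand clear above.

Things in the scene. Friction and masses are not known exactly. Their poses are not given: they have to be found in the camera images.
- red_key_top (a point): centre of the flat top of the red push key, a round cap 30 mm across standing in the middle of a small grey preamplifier box; 48 mm above the table while the key is up; moves down with the key
- red_key (a joint): how far the red key is pressed straight down, m: 0 up (start), 0.012 at its stop; moves at about 3 N plus 0.15 N per mm and a little more if fast; it stays as far down as it was pushed
- red_box: loose grey metal box of the red key, 60 x 64 mm, 30 mm high, 0.6 kg, two brass sockets on its +x side stick out 11 mm; origin at the centre of its underside, z up; the key is on its z axis
- yellow_key_top (a point): centre of the flat top of the yellow push key, a round cap 30 mm across standing in the middle of a small grey preamplifier box; 48 mm above the table while the key is up; moves down with the key
- yellow_key (a joint): how far the yellow key is pressed straight down, m: 0 up (start), 0.012 at its stop; moves at about 3 N plus 0.15 N per mm and a little more if fast; it stays as far down as it was pushed
- yellow_box: loose grey metal box of the yellow key, 60 x 64 mm, 30 mm high, 0.6 kg, two brass sockets on its +x side stick out 11 mm; origin at the centre of its underside, z up; the key is on its z axis
- blue_key_top (a point): centre of the flat top of the blue push key, a round cap 30 mm across standing in the middle of a small grey preamplifier box; 48 mm above the table while the key is up; moves down with the key
- blue_key (a joint): how far the blue key is pressed straight down, m: 0 up (start), 0.012 at its stop; moves at about 3 N plus 0.15 N per mm and a little more if fast; it stays as far down as it was pushed
- blue_box: loose grey metal box of the blue key, 60 x 64 mm, 30 mm high, 0.6 kg, two brass sockets on its +x side stick out 11 mm; origin at the centre of its underside, z up; the key is on its z axis
- green_key_top (a point): centre of the flat top of the green push key, a round cap 30 mm across standing in the middle of a small grey preamplifier box; 48 mm above the table while the key is up; moves down with the key
- green_key (a joint): how far the green key is pressed straight down, m: 0 up (start), 0.012 at its stop; moves at about 3 N plus 0.15 N per mm and a little more if fast; it stays as far down as it was pushed
- green_box: loose grey metal box of the green key, 60 x 64 mm, 30 mm high, 0.6 kg, two brass sockets on its +x side stick out 11 mm; origin at the centre of its underside, z up; the key is on its z axis
- tape_roll: loose bystander, to be left alone: roll of blue masking tape lying flat, 92 mm across, 19 mm high; origin on its underside
- lens_tube: loose bystander, to be left alone: black lens tube on end, 30 mm across, 27 mm high; origin on its underside
- amber_bottle: loose bystander, to be left alone: amber glass bottle with black cap, 33 mm across, 81 mm high; origin on its underside
- vial_a: loose bystander, to be left alone: small clear vial with white cap, 17 mm across, 45 mm high; origin on its underside
- post_b: loose bystander, to be left alone: bare steel post on end, 13 mm across, 50 mm high; origin on its underside
- marker: loose bystander, to be left alone: white marker pen with blue cap lying flat, 124 mm long, 13 mm high; origin on its underside
- turned_ring: loose bystander, to be left alone: turned aluminium weight ring lying flat, 91 mm across and 120 mm over its side pin, 42 mm high; origin on its underside
- swing_stand: fixed iron stand in the middle of the table, an obstacle: a black disc 145 mm across, centred over the origin, fills heights 178 to 232 mm; the post under it is 40 mm across; origin at table level
There are look-alikes about, which are no part of the job. Leave any orange look-alike of the red_box alone.

How it is judged:
By the outcome, as a careful person would: the job done as asked, in the order asked, and still so for the second after the job is handed in, with the robot touching nothing.
It also fails if it takes over 69 s, if anything falls off the work surface, if the arm or the gripper's body presses on something with over 40 N, if the wrist force passes 120 N, or if a joint passes its speed limit or range.

## Working session

There is one attempt and no reset: what is moved stays moved. The work goes in short steps, Python scripts to look and compute and a tool call to move; the robot and the scene stay as the last step left them, time stands still between calls to the robot, and variables do not carry over. Pictures are saved under pics/ and viewed, at most 10 in all, crops included, and the job is handed in when it is done.

Besides the shell and the picture viewer there is one more tool, called after ">>>" as a command line: name --argument value ..., lists and objects as JSON in quotes. jog_arm: Moves the arm, as the interface text tells. Its arguments: {"type":"object","properties":{"plan":{"type":"array","items":{"type":"array"}},"fingers":{"type":"number"},"force":{"type":"number"}},"required":["plan"]}

```bash
mkdir -p pics
cat > h.py <<'E'
import numpy as np, cv2
from plant import get_obs, grab_frame, finish_job
def save(f,n): cv2.imwrite('pics/'+n,cv2.cvtColor(f['img'],cv2.COLOR_RGB2BGR))
def pose(f):
    R=cv2.Rodrigues(np.array(f['rvec'],float))[0]; return R,np.array(f['tvec'],float).ravel()
def ray(f,u,v):
    x=(u-f['cx'])/f['fx'];y=(v-f['cy'])/f['fy'];a,b=x,y
    for _ in range(20):
        s=1+f['k1']*(a*a+b*b);a,b=x/s,y/s
    R,t=pose(f);return -R.T@t,R.T@np.array([a,b,1.])
def onplane(f,u,v,z):
    c,d=ray(f,u,v);return c+d*(z-c[2])/d[2]
def rng(f,u,v):
    c,d=ray(f,u,v);return c+d*f['range_z'][int(v),int(u)]
E
python3 - <<'E'
from h import *
import pickle
o=get_obs();print({k:np.round(v,3).tolist() for k,v in o.items()})
for n in('scene','top'):
    f=grab_frame(n);save(f,n+'1.png');pickle.dump(f,open(n+'1.pkl','wb'))
    c,_=ray(f,320,240);print(n,c)
E
```

```text
{'time_s': 0.0, 'joint_pos': [-1.183, 0.333, -0.065, 1.461, 0.022, 1.35, -0.088], 'joint_velocities': [0.001, -0.0, -0.002, -0.001, 0.0, 0.002, 0.0], 'joint_torque': [-0.0, -62.542, 0.049, -39.161, 0.016, 0.01, 0.0], 'ee_pos': [0.249, 0.573, 0.231], 'ee_rot': [[-0.917, 0.399, -0.001], [0.399, 0.917, -0.001], [-0.0, -0.001, -1.0]], 'contact_force': [0.084, 0.844, 0.313], 'wrist_torque': [-0.003, -0.05, -0.006], 'grip_force': 0.0, 'opening': 0.085}
scene [ 0.41911459 -0.55405904  1.09873041]
top [0.33424636 0.01352931 1.19321381]
```

View pics/scene1.png

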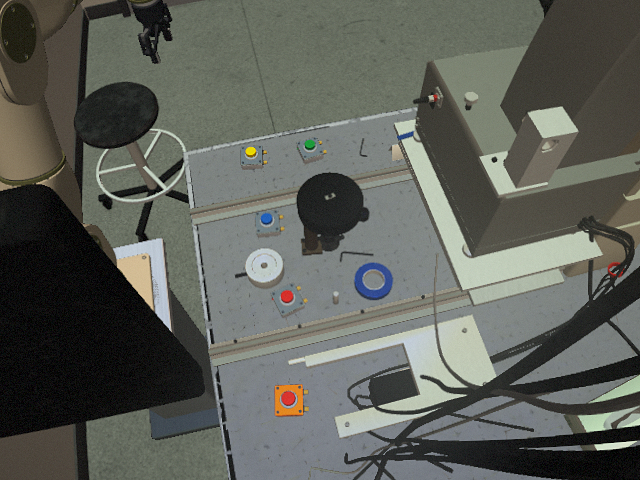

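View pics/top1.png

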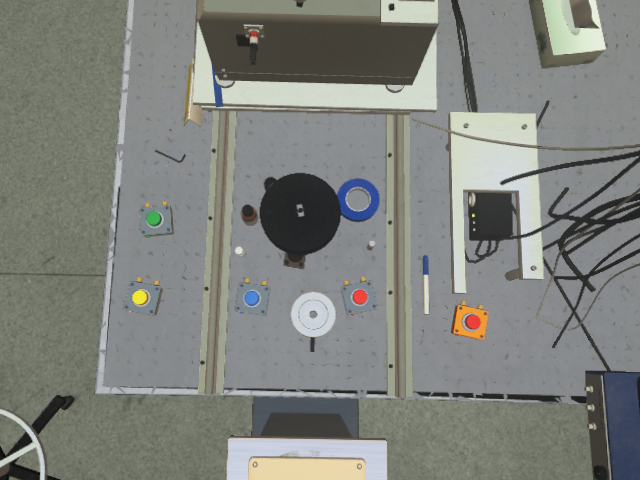

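The scene view shows the red key on a grey box at (288,297). A look-alike with a red key on an orange box is at (289,399). Blue is at (266,218), yellow at (251,152) and green at (310,145).

In the top view, red candidate A on the grey box is at (360,297) and candidate B on the orange box is at (473,321). A fits because the description says a grey box. Blue is at (252,298), yellow (140,298), green (153,218), and the black disc is centred at (300,213).

Run:
```python
from h import *
import pickle
T=pickle.load(open('top1.pkl','rb'));S=pickle.load(open('scene1.pkl','rb'))
def cen(f,u,v,w=14):
    hsv=cv2.cvtColor(f['img'],cv2.COLOR_RGB2HSV);h0=int(hsv[v,u,0]);h=hsv[...,0].astype(int)
    d=np.minimum(abs(h-h0),180-abs(h-h0));m=((d<10)&(hsv[...,1]>130)).astype(np.uint8)
    k=np.zeros_like(m);k[v-w:v+w,u-w:u+w]=1;n,l,s,c=cv2.connectedComponentsWithStats(m*k)
    i=l[v,u];return c[i],s[i,4]
for n,a,b in(('red',(360,297),(288,297)),('blue',(252,298),(266,218)),('yellow',(140,298),(251,152)),('green',(153,218),(310,145)),('orangered',(473,321),(289,399))):
    (p,A),(q,B)=cen(T,*a),cen(S,*b)
    print(n,p.round(1),A,q.round(1),B,onplane(T,*p,.048).round(3),onplane(S,*q,.048).round(3),rng(T,*p).round(3))
for n,p,z in(('disc',(300,213),.232),('ringtop',(313,314),.042),('marker',(426,290),.01),('amber',(249,213),.08),('vial',(239,251),.045),('vial2',(371,244),.05),('railL',(212,300),.03),('railR',(398,300),.03),('rail bits',(205,363),.03),('front thing',(320,455),0)): print(n,onplane(T,*p,z).round(3),rng(T,*p).round(3))
a=cv2.resize(T['img'][260:350,320:500],None,fx=4,fy=4,interpolation=cv2.INTER_CUBIC);cv2.imwrite('pics/crop.png',a[...,::-1])
```

```text
red [359.5 296.3] 154 [286.5 296. ] 124 [ 0.434 -0.1    0.048] [ 0.432 -0.101  0.048] [ 0.434 -0.1    0.046]
blue [251.3 297.6] 153 [266.1 218.1] 98 [0.427 0.118 0.048] [0.425 0.117 0.048] [0.427 0.118 0.048]
yellow [139.3 297. ] 173 [250.4 151.4] 88 [0.424 0.341 0.048] [0.422 0.339 0.048] [0.424 0.341 0.046]
green [153.1 218. ] 143 [309.4 144.3] 82 [0.586 0.325 0.048] [0.584 0.323 0.048] [0.586 0.325 0.05 ]
orangered [472.8 321.5] 169 [288. 398.] 149 [ 0.389 -0.327  0.048] [ 0.388 -0.328  0.048] [ 0.389 -0.327  0.048]
disc [0.561 0.023 0.232] [0.562 0.023 0.228]
ringtop [ 0.397 -0.007  0.042] [ 0.399 -0.008  0.   ]
marker [ 0.454 -0.243  0.01 ] [ 0.454 -0.243  0.01 ]
amber [0.594 0.126 0.08 ] [0.593 0.126 0.083]
vial [0.522 0.147 0.045] [0.521 0.147 0.047]
vial2 [ 0.542 -0.123  0.05 ] [ 0.542 -0.123  0.047]
railL [0.422 0.199 0.03 ] [0.421 0.198 0.039]
railR [ 0.43  -0.181  0.03 ] [ 0.429 -0.18   0.035]
rail bits [0.297 0.206 0.03 ] [0.296 0.209 0.012]
front thing [ 0.122 -0.027  0.   ] [ 0.122 -0.027  0.003]
```

View pics/crop.png

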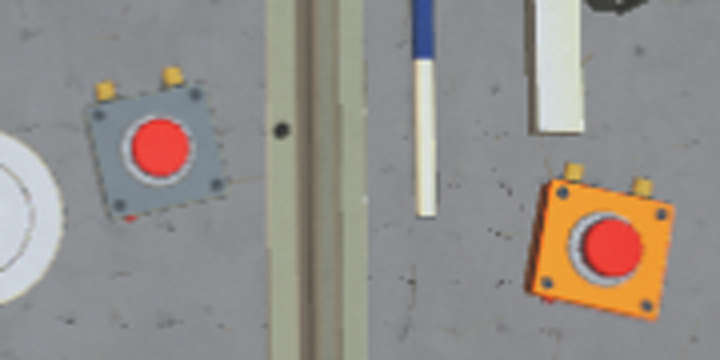

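The crop confirms the grey box, at crop pixel (160,148), carries the red key I want. The orange box at (612,247) is the look-alike and stays untouched. Next I'll check where the wrist camera sits on the hand and work out the move deltas.

```bash
cat >> h.py <<'E'
K=dict(red=(.433,-.100),yellow=(.423,.340),blue=(.426,.118))
def delta(p,q=None):
    o=get_obs();R=np.array(o['ee_rot']);q=np.array(o['ee_pos']) if q is None else np.array(q)
    return (R.T@(np.array(p)-q)*1e3).round(1)
E
python3 - <<'E'
from h import *
f=grab_frame('wrist');c,_=ray(f,320,240);print('cam in tool mm',delta(c))
a=(.42,.34,.28);b=(.415,.1,.28);c=(.433,-.1,.28)
print(delta(a),delta(b,a),delta(c,b))
E
```

```text
cam in tool mm [ 7.130e+01  1.000e-01 -1.429e+02]
[-249.3 -145.3  -49.1] [-9.13e+01 -2.22e+02  2.00e-01] [ -96.4 -176.2    0.2]
```

>>> jog_arm --plan '[[[0,0,-25],[0,0,0]],[[0,0,-25],[0,0,0]],[[-25,-14.5,0],[0,0,0]],[[-25,-14.5,0],[0,0,0]],[[-25,-14.5,0],[0,0,0]],[[-25,-14.5,0],[0,0,0]],[[-25,-14.5,0],[0,0,0]],[[-25,-14.5,0],[0,0,0]],[[-25,-14.5,0],[0,0,0]],[[-25,-14.5,0],[0,0,0]],[[-25,-14.5,0],[0,0,0]],[[-25,-14.5,0],[0,0,0]],[[0,0,0],[0,0,0]],[[0,0,0],[0,0,0]]]' --fingers 1 --force 20

```text
time_s: 1.55
ee_pos: [0.4209, 0.34, 0.2812]
ee_rot: [[-0.916, 0.4, -0.0], [0.4, 0.916, 0.0], [0.0, -0.0, -1.0]]
contact_force: [0.0, 0.6, -0.6]
opening: -0.0
grip_force: 0.0
```

>>> jog_arm --plan '[[[-11.5,-28,0],[0,0,0]],[[-11.5,-28,0],[0,0,0]],[[-11.5,-28,0],[0,0,0]],[[-11.5,-28,0],[0,0,0]],[[-11.5,-28,0],[0,0,0]],[[-11.5,-28,0],[0,0,0]],[[-11.5,-28,0],[0,0,0]],[[-11.5,-28,0],[0,0,0]],[[-12,-22,0],[0,0,0]],[[-12,-22,0],[0,0,0]],[[-12,-22,0],[0,0,0]],[[-12,-22,0],[0,0,0]],[[-12,-22,0],[0,0,0]],[[-12,-22,0],[0,0,0]],[[-12,-22,0],[0,0,0]],[[-12,-22,0],[0,0,0]],[[0,0,0],[0,0,0]],[[0,0,0],[0,0,0]],[[0,0,0],[0,0,0]]]'

```text
time_s: 3.45
ee_pos: [0.4337, -0.1, 0.2812]
ee_rot: [[-0.918, 0.397, -0.0], [0.397, 0.918, 0.0], [0.0, 0.0, -1.0]]
contact_force: [-0.8, -0.3, 0.1]
opening: 0.0
grip_force: 0.0
```

Run:
```python
from h import *
o=get_obs();print(o['ee_pos'],np.round(o['ee_rot'],3).tolist(),o['contact_force'],o['opening'],np.round(o['joint_pos'],2),o['time_s'])
print('to red above',delta((.433,-.1,.10)))
f=grab_frame('wrist');save(f,'w1.png')
hsv=cv2.cvtColor(f['img'],cv2.COLOR_RGB2HSV);m=(((hsv[...,0]<8)|(hsv[...,0]>172))&(hsv[...,1]>150)&(hsv[...,2]>80)).astype(np.uint8)
n,l,s,c=cv2.connectedComponentsWithStats(m)
for i in range(1,n):
    if s[i,4]>200: print(c[i],s[i],onplane(f,*c[i],.048))
```

```text
[ 0.43366145 -0.10000477  0.28122968] [[-0.918, 0.397, -0.0], [0.397, 0.918, 0.0], [0.0, 0.0, -1.0]] [-0.80322454 -0.29125423  0.09816297] 3.7348731660466685e-05 [-0.5  -0.15  0.57  1.85  0.08  1.42  1.21] 3.45
to red above [  0.6  -0.3 181.2]
[321.78787879 208.43560606] [309 196  26  26 528] [ 0.43215532 -0.09952468  0.048     ]
[125.53182752 250.43737166] [113 239  26  24 487] [ 0.38739567 -0.32580704  0.048     ]
```

>>> jog_arm --plan '[[[1,0,25],[0,0,0]],[[0,0,30],[0,0,0]],[[0,0,30],[0,0,0]],[[0,0,30],[0,0,0]],[[0,0,30],[0,0,0]],[[0,0,30],[0,0,0]],[[0,0,25],[0,0,0]],[[0,0,12],[0,0,0]],[[0,0,8],[0,0,0]],[[0,0,0],[0,0,0]],[[0,0,0],[0,0,0]]]'

```text
time_s: 4.6
ee_pos: [0.4332, -0.1011, 0.0621]
ee_rot: [[-0.917, 0.399, 0.001], [0.399, 0.917, 0.0], [-0.001, 0.001, -1.0]]
contact_force: [1.4, -0.2, 0.8]
opening: 0.0001
grip_force: 0.0
```

>>> jog_arm --plan '[[[0.5,1,5],[0,0,0]],[[0,0,4],[0,0,0]],[[0,0,2],[0,0,0]],[[0,0,1.5],[0,0,0]],[[0,0,1.5],[0,0,0]],[[0,0,1.5],[0,0,0]],[[0,0,1.5],[0,0,0]],[[0,0,1],[0,0,0]],[[0,0,1],[0,0,0]],[[0,0,1],[0,0,0]],[[0,0,0],[0,0,0]]]'

```text
time_s: 5.7
ee_pos: [0.4325, -0.1, 0.0411]
ee_rot: [[-0.917, 0.399, -0.0], [0.399, 0.917, 0.0], [0.0, -0.0, -1.0]]
contact_force: [0.4, -0.3, -0.4]
opening: 0.0
grip_force: 0.1
```

>>> jog_arm --plan '[[[0,0,1],[0,0,0]],[[0,0,1],[0,0,0]]]'

```text
time_s: 5.9
ee_pos: [0.4326, -0.1, 0.0393]
ee_rot: [[-0.917, 0.399, 0.0], [0.399, 0.917, 0.0], [-0.0, 0.0, -1.0]]
contact_force: [-1.3, -0.0, 4.5]
opening: -0.0003
grip_force: 2.1
```

Run:
```python
from h import *
o=get_obs();print(o['contact_force'],o['ee_pos'])
a=grab_frame('wrist');b=grab_frame('scene')
A=cv2.resize(a['img'],(480,360));B=cv2.resize(b['img'][240:340,230:345],None,fx=3.13,fy=3.6,interpolation=cv2.INTER_CUBIC)
B=cv2.resize(B,(320,360));cv2.imwrite('pics/p1.png',np.hstack([A,B])[...,::-1])
```

```text
[-1.32576515 -0.04534047  4.45372924] [ 0.43255586 -0.10002657  0.03927467]
```

View pics/p1.png

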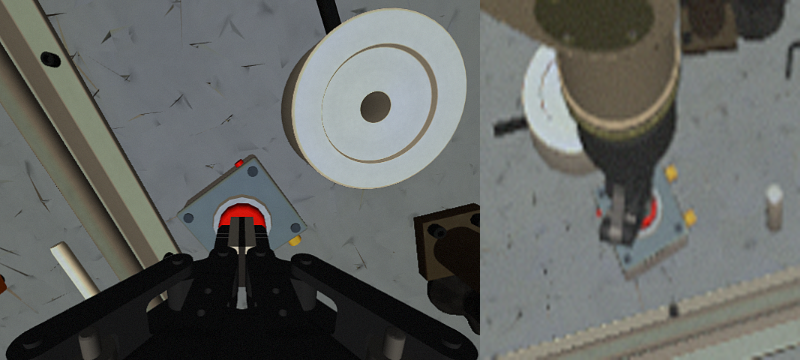

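The wrist half shows the fingertips centred on the red cap at (242,215), with the turned ring well clear at (375,105). Force is 4.5 N at about 9 mm in. I'll go a touch deeper, then rise and check.

>>> jog_arm --plan '[[[0,0,0.7],[0,0,0]],[[0,0,0.5],[0,0,0]]]'

```text
time_s: 6.2
ee_pos: [0.4326, -0.1, 0.0381]
ee_rot: [[-0.917, 0.399, 0.0], [0.399, 0.917, 0.0], [-0.0, 0.0, -1.0]]
contact_force: [-1.8, 0.2, 3.4]
opening: 0.0001
grip_force: 2.1
```

>>> jog_arm --plan '[[[0,0,-5],[0,0,0]],[[0,0,-15],[0,0,0]],[[0,0,-30],[0,0,0]],[[0,0,-40],[0,0,0]],[[0,0,-40],[0,0,0]],[[0,0,-40],[0,0,0]],[[0,0,-40],[0,0,0]],[[0,0,-33],[0,0,0]],[[0,0,0],[0,0,0]],[[0,0,0],[0,0,0]]]'

```text
time_s: 7.2
ee_pos: [0.4327, -0.1001, 0.2814]
ee_rot: [[-0.917, 0.399, 0.001], [0.399, 0.917, 0.0], [-0.001, 0.001, -1.0]]
contact_force: [0.3, -0.6, -0.9]
opening: -0.0001
grip_force: 0.0
```

```bash
cat >> h.py <<'E'
def check(f,lo,hi,name):
    hsv=cv2.cvtColor(f['img'],cv2.COLOR_RGB2HSV);h=hsv[...,0].astype(int)
    m=((((h>=lo)&(h<=hi)) if lo<hi else ((h>=lo)|(h<=hi)))&(hsv[...,1]>140)&(hsv[...,2]>70)).astype(np.uint8)
    n,l,s,c=cv2.connectedComponentsWithStats(m)
    for i in range(1,n):
        if s[i,4]>200:
            u,v=c[i];R=[rng(f,u+a,v+b) for a in range(-4,5,2) for b in range(-4,5,2)]
            print(name,c[i].round(1),s[i,4],'range z',np.median(R,0).round(4),'@.048',onplane(f,u,v,.048).round(4),'@.038',onplane(f,u,v,.038).round(4))
E
python3 - <<'E'
from h import *
f=grab_frame('wrist');check(f,172,8,'red')
o=get_obs();print(o['ee_pos'],o['contact_force'],o['time_s'])
a=o['ee_pos'];print(delta((.415,.1,.285)),delta((.423,.34,.285),(.415,.1,.285)))
E
```

```text
red [322.  207.1] 496 range z [ 0.4317 -0.0993  0.0385] @.048 [ 0.4302 -0.0987  0.048 ] @.038 [ 0.4319 -0.0994  0.038 ]
red [126.2 251.1] 489 range z [ 0.3871 -0.3247  0.0485] @.048 [ 0.3872 -0.3254  0.048 ] @.038 [ 0.3877 -0.3322  0.038 ]
[ 0.43220275 -0.10001067  0.28047715] [ 0.36516482 -0.11930607 -1.02659622] 7.25
[ 95.7 176.5  -4.5] [ 88.5 223.2   0. ]
```

The red key now reads 38.5 mm, against 48.5 mm for the untouched look-alike, so it's about 10 mm in. On to yellow.

>>> jog_arm --plan '[[[12,22,0],[0,0,0]],[[12,22,0],[0,0,0]],[[12,22,0],[0,0,0]],[[12,22,0],[0,0,0]],[[12,22,0],[0,0,0]],[[12,22,0],[0,0,0]],[[12,22,0],[0,0,0]],[[12,22,0],[0,0,0]],[[11,28,0],[0,0,0]],[[11,28,0],[0,0,0]],[[11,28,0],[0,0,0]],[[11,28,0],[0,0,0]],[[11,28,0],[0,0,0]],[[11,28,0],[0,0,0]],[[11,28,0],[0,0,0]],[[11,28,0],[0,0,0]],[[0,0,0],[0,0,0]],[[0,0,0],[0,0,0]]]'

```text
time_s: 9.05
ee_pos: [0.4231, 0.3399, 0.2794]
ee_rot: [[-0.917, 0.399, -0.002], [0.399, 0.917, -0.002], [0.001, -0.003, -1.0]]
contact_force: [0.3, -0.7, 1.0]
opening: -0.0
grip_force: 0.0
```

Run:
```python
from h import *
f=grab_frame('wrist');check(f,20,34,'yellow')
o=get_obs();print(o['ee_pos'],o['contact_force'],delta((.4225,.34,.062)))
```

```text
yellow [324.7 208.4] 531 range z [0.4222 0.3428 0.0489] @.048 [0.4222 0.3428 0.048 ] @.038 [0.4239 0.3421 0.038 ]
[0.42352347 0.3391424  0.27985205] [-0.14789151  0.02903713  0.98219179] [  1.2   0.9 217.9]
```

>>> jog_arm --plan '[[[1.5,1.5,25],[0,0,0]],[[0,0,30],[0,0,0]],[[0,0,30],[0,0,0]],[[0,0,30],[0,0,0]],[[0,0,30],[0,0,0]],[[0,0,30],[0,0,0]],[[0,0,25],[0,0,0]],[[0,0,12],[0,0,0]],[[0,0,6],[0,0,0]],[[0,0,0],[0,0,0]],[[0,0,0],[0,0,0]]]'

```text
time_s: 10.2
ee_pos: [0.4234, 0.3425, 0.0643]
ee_rot: [[-0.917, 0.4, 0.001], [0.4, 0.917, 0.001], [-0.001, 0.002, -1.0]]
contact_force: [-0.4, 0.8, 1.1]
opening: 0.0001
grip_force: 0.0
```

>>> jog_arm --plan '[[[-0.5,-1,6],[0,0,0]],[[0,0,4],[0,0,0]],[[0,0,2],[0,0,0]],[[0,0,1.5],[0,0,0]],[[0,0,1.5],[0,0,0]],[[0,0,1.5],[0,0,0]],[[0,0,1.5],[0,0,0]],[[0,0,1.5],[0,0,0]],[[0,0,1],[0,0,0]],[[0,0,1],[0,0,0]],[[0,0,1],[0,0,0]],[[0,0,1],[0,0,0]]]'

```text
time_s: 11.4
ee_pos: [0.4229, 0.3411, 0.0396]
ee_rot: [[-0.917, 0.399, 0.0], [0.399, 0.917, 0.0], [-0.0, 0.0, -1.0]]
contact_force: [-1.1, -0.3, 4.3]
opening: 0.0001
grip_force: 2.0
```

>>> jog_arm --plan '[[[0,0,0.8],[0,0,0]],[[0,0,0.5],[0,0,0]]]'

```text
time_s: 11.6
ee_pos: [0.4229, 0.3411, 0.0383]
ee_rot: [[-0.917, 0.399, 0.0], [0.399, 0.917, 0.0], [0.0, 0.0, -1.0]]
contact_force: [-0.5, -0.4, 4.0]
opening: 0.0001
grip_force: 2.1
```

>>> jog_arm --plan '[[[0,0,-5],[0,0,0]],[[0,0,-15],[0,0,0]],[[0,0,-30],[0,0,0]],[[0,0,-40],[0,0,0]],[[0,0,-40],[0,0,0]],[[0,0,-40],[0,0,0]],[[0,0,-40],[0,0,0]],[[0,0,-33],[0,0,0]],[[0,0,0],[0,0,0]],[[0,0,0],[0,0,0]]]'

```text
time_s: 12.6
ee_pos: [0.423, 0.3411, 0.2818]
ee_rot: [[-0.917, 0.399, 0.001], [0.399, 0.917, 0.001], [-0.0, 0.001, -1.0]]
contact_force: [0.7, -0.7, -1.2]
opening: 0.0
grip_force: 0.0
```

Run:
```python
from h import *
f=grab_frame('wrist');check(f,20,34,'yellow')
o=get_obs();print(o['ee_pos'],o['contact_force'],delta((.426,.118,.28)))
```

```text
yellow [322.7 206.6] 489 range z [0.4218 0.3428 0.039 ] @.048 [0.4203 0.3434 0.048 ] @.038 [0.422  0.3427 0.038 ]
[0.42261643 0.34079535 0.28068831] [ 0.33465102  0.06905339 -0.37739152] [ -92.1 -202.9    0.8]
```

The yellow key reads 39 mm, so it's about 10 mm in. Now blue.

>>> jog_arm --plan '[[[-11.5,-25.4,0],[0,0,0]],[[-11.5,-25.4,0],[0,0,0]],[[-11.5,-25.4,0],[0,0,0]],[[-11.5,-25.4,0],[0,0,0]],[[-11.5,-25.4,0],[0,0,0]],[[-11.5,-25.4,0],[0,0,0]],[[-11.5,-25.4,0],[0,0,0]],[[-11.5,-25.4,0],[0,0,0]],[[0,0,0],[0,0,0]],[[0,0,0],[0,0,0]]]'

```text
time_s: 13.65
ee_pos: [0.4256, 0.1177, 0.2803]
ee_rot: [[-0.916, 0.4, -0.002], [0.4, 0.916, -0.0], [0.001, -0.001, -1.0]]
contact_force: [-0.2, 0.4, -0.4]
opening: 0.0002
grip_force: 0.0
```

Run:
```python
from h import *
f=grab_frame('wrist');check(f,98,122,'blue')
o=get_obs();print(o['ee_pos'],o['contact_force'],delta((.426,.118,.062)))
```

```text
blue [323.9 209.1] 517 range z [0.4254 0.12   0.0482] @.048 [0.4252 0.12   0.048 ] @.038 [0.427  0.1193 0.038 ]
[0.42560307 0.11846009 0.2804625 ] [0.4355492  0.01607348 0.23916675] [-8.000e-01 -1.000e-01  2.185e+02]
```

>>> jog_arm --plan '[[[0,0.5,25],[0,0,0]],[[0,0,30],[0,0,0]],[[0,0,30],[0,0,0]],[[0,0,30],[0,0,0]],[[0,0,30],[0,0,0]],[[0,0,30],[0,0,0]],[[0,0,25],[0,0,0]],[[0,0,12],[0,0,0]],[[0,0,6],[0,0,0]],[[0,0,0],[0,0,0]],[[0,0,0],[0,0,0]]]'

```text
time_s: 14.8
ee_pos: [0.4268, 0.1189, 0.0642]
ee_rot: [[-0.917, 0.399, 0.001], [0.399, 0.917, 0.001], [-0.001, 0.001, -1.0]]
contact_force: [-0.4, -0.6, 0.3]
opening: 0.0002
grip_force: 0.0
```

>>> jog_arm --plan '[[[0,0,6],[0,0,0]],[[0,0,4],[0,0,0]],[[0,0,2],[0,0,0]],[[0,0,1.5],[0,0,0]],[[0,0,1.5],[0,0,0]],[[0,0,1.5],[0,0,0]],[[0,0,1.5],[0,0,0]],[[0,0,1.5],[0,0,0]],[[0,0,1],[0,0,0]],[[0,0,1],[0,0,0]],[[0,0,1],[0,0,0]],[[0,0,1],[0,0,0]]]'

```text
time_s: 16.0
ee_pos: [0.4263, 0.1185, 0.0398]
ee_rot: [[-0.917, 0.399, 0.0], [0.399, 0.917, 0.0], [-0.0, 0.0, -1.0]]
contact_force: [-0.9, -0.6, 4.9]
opening: -0.0001
grip_force: 2.0
```

>>> jog_arm --plan '[[[0,0,0.8],[0,0,0]],[[0,0,0.6],[0,0,0]]]'

```text
time_s: 16.2
ee_pos: [0.4263, 0.1185, 0.0384]
ee_rot: [[-0.917, 0.399, 0.0], [0.399, 0.917, 0.0], [-0.0, 0.0, -1.0]]
contact_force: [-0.5, -0.2, 4.0]
opening: -0.0
grip_force: 2.1
```

>>> jog_arm --plan '[[[0,0,-5],[0,0,0]],[[0,0,-15],[0,0,0]],[[0,0,-30],[0,0,0]],[[0,0,-40],[0,0,0]],[[0,0,-40],[0,0,0]],[[0,0,-40],[0,0,0]],[[0,0,-40],[0,0,0]],[[0,0,-33],[0,0,0]],[[0,0,0],[0,0,0]],[[0,0,0],[0,0,0]]]'

```text
time_s: 17.2
ee_pos: [0.4263, 0.1185, 0.2816]
ee_rot: [[-0.917, 0.399, 0.001], [0.399, 0.917, 0.001], [-0.001, 0.001, -1.0]]
contact_force: [-0.2, 0.6, -0.2]
opening: -0.0001
grip_force: 0.0
```

Run:
```python
from h import *
f=grab_frame('wrist');check(f,98,122,'blue')
o=get_obs();print(o['ee_pos'],o['contact_force'],o['time_s'])
t=grab_frame('top');save(t,'end.png')
for n,p in(('red',(360,297)),('yellow',(140,298)),('green',(153,218))): print(n,np.median([rng(t,p[0]+a,p[1]+b) for a in(-2,0,2) for b in(-2,0,2)],0).round(4))
```

```text
blue [322.1 206.5] 494 range z [0.425  0.1196 0.0386] @.048 [0.4234 0.1203 0.048 ] @.038 [0.425  0.1195 0.038 ]
[0.42589078 0.11831241 0.2806939 ] [-0.02663408  0.82539874 -0.45932634] 17.25
red [ 0.4334 -0.102   0.0373]
yellow [0.4226 0.3416 0.0387]
green [0.4535 0.162  0.6465]
```

View pics/end.png

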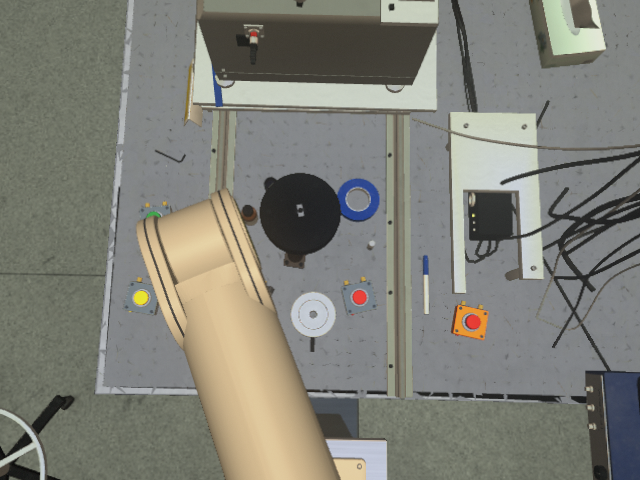

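In the final top view, red (360,297) and yellow (140,298) are down and their boxes haven't moved. The arm is clear above blue, and the green box and the other objects are where they were. Handing in.

```bash
python3 -c "
from plant import finish_job
print(finish_job())"
```

```text
the job is handed in; nothing more can be done
None
```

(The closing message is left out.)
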